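# Set the induction hob's dial and switch it on

### The arm

A 6-joint arm with a two-finger parallel gripper is mounted at the origin on the work surface. World frame = base frame: x ahead of the robot, y to its left, z up, the work surface at z = 0. Lengths are in m, angles in degrees, forces in N, time in s.
With the tool pointing down it reaches from about 0.375 to 0.975 m from the base axis. Payload 3.8 kg.
Tool frame: the origin (TCP) lies on the centre line of the jaws, within the pads' length; the fingertips stand 11 mm ahead of it and the grasp point (between the pads) lies 8 mm behind it; z points along the fingers, y is the line along which they close (so a half turn about z gives the same grasp; the last joint's range is limited). The gripper opens to 88 mm and grips with 3 to 60 N. Pads are 18 mm wide; open, the fingers measure 123 mm over their backs; the gripper's body (75 mm by 187 mm) begins 45 mm behind the grasp point.
Start: joints at [-76.828, 15.12, 91.902, -0, 72.978, -2.114], TCP at [0.178, -0.651, 0.25] pointing down, gripper open.
Joint ranges: [-150.88, 150.88], [-54.13, 125.18], [17.81, 147.31], [-75.09, 255.09], [0, 152.58], [-146.25, 146.25]. Speed limits (degrees/s): [147.25, 147.25, 180, 180, 180, 180].

### API

Orientations are given as [roll, pitch, yaw] about the fixed x, y, z axes, in that order (R = Rz(yaw) Ry(pitch) Rx(roll)).
In Python, from rig import get_obs, read_camera, finish_job gives the robot as it stands. The module is installed in compiled form; this text tells all that it offers.
- The arm moves only by the shell command python3 -m pendant 'ROWS' [OPENING] [FORCE]. ROWS is a JSON object of lists of equal length, an entry for each row: "linear": the shift along the tool's x, y, z in cm, a list of three; "rotation": the turn, a rotation vector about the tool's x, y, z in rad, a list of three. A call has 1 to 10 rows; each row shifts and turns the commanded pose from where the row before left it, along the tool's axes as they then stand; what a row does not reach is not made up. A row lasts 1/12 s, in which the tool goes at most 41.7 mm and 7.16 degrees, less where a joint would pass 70% of its speed; a pose out of reach is approached as far as the arm can. A call is refused whole if a number of a shift passes 4.17 or a number of a turn 0.125, either way. A call with a gripper value outside its range is refused whole. OPENING is the finger opening in cm, from 0 to 8.81, set as the call begins (- or left out, the last holds). The fingers move at their own pace and stop on an object; FORCE is the grip in N (left out, the last holds). Time passes only in rows, so rows that do not move let the fingers close. It gives the time, the measured TCP pose, the force, the opening and the grip force at its end, in the units of the state.
- get_obs(): the state, without advancing time (a new reading comes with each control period).
- read_camera(name): name is "scene" or "top" or "wrist"; returns a dict with "color" (400x640x3 uint8, red, green, blue), "K" (3x3 intrinsics, pixels), "pose" (4x4, takes a point from camera to world coordinates). Camera axes: x right, y down, z forward; pixel columns grow to the right and rows downward; lengths in m; the calibration is good to about 2 mm. The wrist camera is an equidistant fisheye: a pixel r from the principal point sees the ray r / f radians off the axis. A picture is of the moment at which its call begins. There is no depth.
- finish_job(): hands the job in; it is judged then, once.
The state is a dict: "clock": time; "joints": joint angles; "joint_velocities": joint speeds; "joint_efforts": joint torques, N m; "position": TCP position; "tcp_rot": TCP orientation; "wrist_force": force on the tool from outside, world axes, zero at the start; "moment": the same for the moment, N m; "grip_width": finger opening in m; "gripper_force": force on a finger pad.
Only numpy, scipy, OpenCV 4.12 (cv2) and the standard library are available. Lean on these libraries where they do the work, as an engineer would, in place of code of your own. Each camera call takes 0.05 s, during which the arm holds its last target. There are 200 camera calls.

### The job

Start warming the pan of penne on middle heat: first turn the hob's knurled dial clockwise, click by click, until it has clicked in with its white pointer line at the one long tick of the scale, dragging it round with a fingertip against the dial and never taking it between the fingers. Then press the round power key right down and let it come up again. Leave the pan and the other things on the table where they are.

Things in the scene. Friction and masses are not known exactly. Their poses are not given: they have to be found in the camera images.
- hob: portable induction hob, fixed: steel case 430 mm deep (x), 330 wide (y), 100 high; origin at the centre of its underside, z up. Its front, -x, faces the cook; the front 125 mm of its top is the flat control strip: dial axis at x -158, y +68 mm, power key at x -158, y -75 mm, the rest of the strip under 2 mm high. Behind it dark glass, level with it, carries the pan
- dial (a joint): the dial's angle, rad: 0 = off, grows clockwise seen from above, stops at 0 and 5.24. A sprung roller clicks it in every 0.524 rad (30 degrees, 11 places); past half way to the next place it jumps there by itself. The long tick is the sixth place, 2.618 rad; it starts one to three clicks short of it. Leaving a click takes 0.033 N m, 1.3 N along the rim
- dial_top (a point): centre of the dial's flat top, on its vertical axis. The dial is a black round knob 50 mm in diameter with a straight, knurled side (friction about 0.9), standing 28 mm over the strip; the point's x axis runs along the white pointer line, z up. It does not give sideways or downwards
- dial_pointer (a point): outer end of the white pointer line on the dial's top, 22 mm from its axis
- long_tick (a point): middle of the long dark tick (13 mm by 3.4 mm, the others are 6 mm) engraved in the strip, 41 mm from the dial's axis towards the hob's back (+x)
- power_key (a joint): how far the power key is pressed, in m: 0 up, 0.005 fully down (about 4 N at the bottom; a spring of 0.5 N/mm lifts it, 1.5 N starts it)
- key_top (a point): centre of the top of the power key: a flat round steel push key 26 mm in diameter with a white dot, on the control strip to the right of the dial, its top 7 mm over the strip when up; pressed straight down
- pan: loose steel saute pan of penne on the hob's glass, 220 mm across, 62 mm high, origin at the centre of its underside; its straight handle runs along its own +x, out to 300 mm from the centre, rising to 75 mm over the glass; about 1 kg
- salt_bowl: loose small steel bowl on the table, 68 mm across, 32 mm high, origin at the centre of its underside
- tub_a: loose clear plastic tub of penne, 150 (x) x 110 x 55 mm, origin at the centre of its underside, on the table left of the hob
- tub_c: loose empty clear plastic tub of the same size, right of the hob
- oil_bottle: loose clear bottle, 60 mm across, 190 mm high, standing right of the hob, origin at the centre of its underside
- spatula: loose wooden spatula lying on the table right of the hob, 300 mm long along its x axis, 55 mm wide blade at +x, origin at its middle

How it is judged:
By the outcome, as a careful person would: the job done as asked, in the order asked, and still so for the second after the job is handed in, with the robot touching nothing.
It also fails if it takes over 51 s, if anything falls off the work surface, if the arm or the gripper's body presses on something with over 40 N, if the wrist force passes 120 N, or if a joint passes its speed limit or range.

## Working session

There is one attempt and no reset: what is moved stays moved. The work goes in short steps, Python scripts to look and compute and a shell command to move; the robot and the scene stay as the last step left them, time stands still between calls to the robot, and variables do not carry over. Pictures are saved under pics/ and viewed, at most 10 in all, crops included, and the job is handed in when it is done.

```bash
mkdir -p pics
cat > h.py <<'E'
import numpy as np, cv2
from rig import get_obs, read_camera
def snap(n,f):
    c=read_camera(n); cv2.imwrite(f'pics/{f}.png',c['color'][:,:,::-1]); np.savez(f'pics/{f}.npz',K=c['K'],pose=c['pose']); return c
def onplane(K,P,uv,z):
    d=P[:3,:3]@np.linalg.inv(K)@np.array([uv[0],uv[1],1.]); o=P[:3,3]; return o+d*(z-o[2])/d[2]
E
python3 - <<'E'
from h import *
for n in ('scene','top'):
    c=snap(n,n+'0'); print(n,c['K'].round(1).tolist(),c['pose'].round(3).tolist())
print(get_obs())
E
```

```text
scene [[386.9, 0.0, 315.2], [0.0, 386.9, 203.6], [0.0, 0.0, 1.0]] [[-0.448, 0.673, -0.589, 1.13], [0.894, 0.335, -0.298, 0.236], [-0.003, -0.66, -0.751, 0.883], [0.0, 0.0, 0.0, 1.0]]
top [[448.6, 0.0, 318.8], [0.0, 448.6, 194.5], [0.0, 0.0, 1.0]] [[0.007, -0.99, 0.141, 0.304], [-1.0, -0.009, -0.018, -0.062], [0.019, -0.141, -0.99, 1.536], [0.0, 0.0, 0.0, 1.0]]
{'clock': 0.1, 'joints': array([-7.68279373e+01,  1.51666058e+01,  9.19710424e+01, -9.03586128e-04,
        7.29783644e+01, -2.11426362e+00]), 'joint_velocities': array([-0.07043747, -0.05035284, -0.18886717, -0.00220005,  0.05001163,
       -0.02163885]), 'joint_efforts': array([ 7.08245389e-04, -5.03617716e+01, -3.58071506e+01,  7.31059257e-02,
        2.33750028e-02, -4.55059853e-05]), 'position': array([ 0.17781354, -0.65053   ,  0.24851425]), 'tcp_rot': array([-1.79884035e+02, -3.41711112e-03,  1.52865882e+01]), 'wrist_force': array([-0.04690294, -0.12045263, -0.04603288]), 'moment': array([-0.06141004, -0.03167956,  0.02810957]), 'gripper_force': 0.0, 'grip_width': 0.08810264491015936}
```

View pics/top0.png

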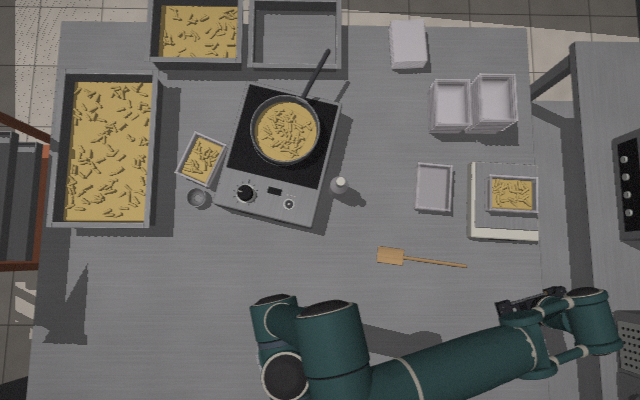

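View pics/scene0.png

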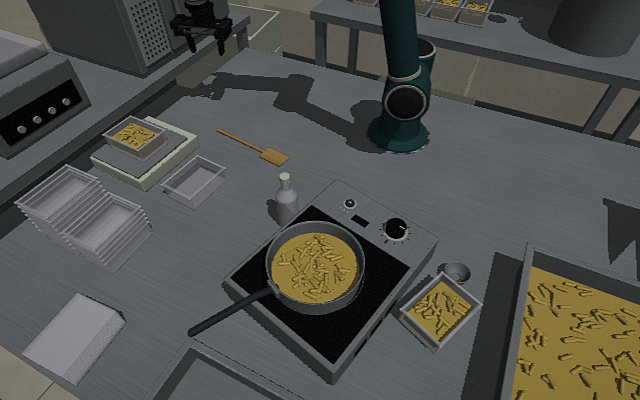

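The top view shows the hob rotated about -15°, with the dial near pixel (245,194) and the key at (289,204). In the scene view the dial is near (397,229) and the key at (349,203). I'll enlarge both crops.

Run:
```python
from h import *
a=cv2.imread('pics/top0.png')[165:225,210:310]; b=cv2.imread('pics/scene0.png')[185:255,330:430]
a=cv2.resize(a,None,fx=7,fy=7,interpolation=cv2.INTER_CUBIC)[:,:700]; b=cv2.resize(b,None,fx=7,fy=7,interpolation=cv2.INTER_CUBIC)
o=np.vstack([a,b]); o=cv2.resize(o,None,fx=.65,fy=.65,interpolation=cv2.INTER_AREA); print(o.shape); cv2.imwrite('pics/crop.png',o)
d=np.load('pics/top0.npz')
T=lambda u,z:onplane(d['K'],d['pose'],u,z).round(4)
print(T((245,193.5),.128),T((289,204),.107))
d=np.load('pics/scene0.npz')
print(T((397,228),.128),T((349,203),.107))
```

```text
(592, 455, 3)
[0.5048 0.1457 0.128 ] [0.4752 0.0072 0.107 ]
[0.5195 0.1531 0.128 ] [0.4792 0.0088 0.107 ]
```

View pics/crop.png

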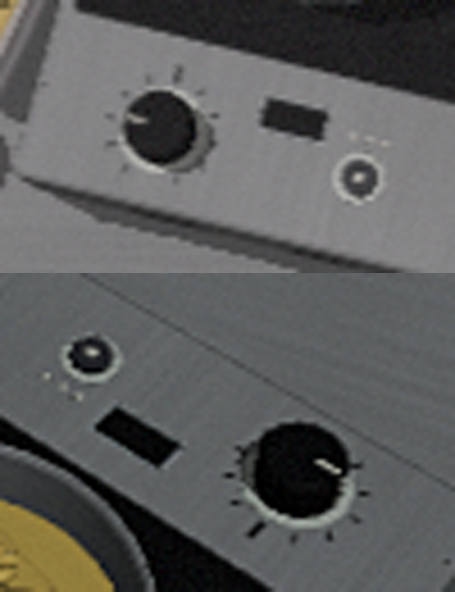

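Both crops show the pointer about 90° anticlockwise of the long tick, so three clicks are needed. In the top view the pointer is left of the dial centre and the long tick is up and slightly right of it. The key's white dot is clear in both views. Next I'll triangulate.

Run:
```python
from h import *
A=np.load('pics/top0.npz');B=np.load('pics/scene0.npz'); s=4.55
t=lambda x,y:(210+x/s-.5+.07,165+y/s-.43); q=lambda x,y:(330+x/s-.43,185+(y-273)/s-.43)
f=lambda d,u,z:onplane(d['K'],d['pose'],u,z)
def tri(u,v):
    Ps=[d['K']@np.linalg.inv(d['pose'])[:3] for d in (A,B)]
    x=cv2.triangulatePoints(Ps[0],Ps[1],np.array(u,float).reshape(2,1),np.array(v,float).reshape(2,1))[:,0]; return x[:3]/x[3]
for n,a,b,z in (('dial',(160,127),(303,459),.128),('key',(358,177),(91,353),.107),('tick',(178,74),(258,528),.1),('ptr',(128,121),(340,472),.128)):
    print(n,f(A,t(*a),z).round(4),f(B,q(*b),z).round(4),tri(t(*a),q(*b)).round(4))
# dark-blob centroid of dial in top view
g=cv2.cvtColor(cv2.imread('pics/top0.png'),cv2.COLOR_BGR2GRAY)
n,l,st,c=cv2.connectedComponentsWithStats((g<60).astype(np.uint8))
i=l[195,247];print(st[i],c[i],f(A,c[i],.128).round(4))
# bottle etc
print('bottle',f(A,(340,183),.19).round(3),'pan',f(A,(285,131),.162).round(3))
```

```text
dial [0.5081 0.1466 0.128 ] [0.5129 0.1486 0.128 ] [0.5088 0.1477 0.1228]
key [0.4769 0.0097 0.107 ] [0.4758 0.0089 0.107 ] [0.4768 0.0095 0.1083]
tick [0.5504 0.1391 0.1   ] [0.5466 0.1389 0.1   ] [0.5496 0.1389 0.1038]
ptr [0.5121 0.1689 0.128 ] [0.5124 0.1694 0.128 ] [0.5121 0.1691 0.1275]
[238 185  15  16 180] [245.19444444 192.73333333] [0.5073 0.1451 0.128 ]
bottle [ 0.531 -0.151  0.19 ] pan [0.7   0.021 0.162]
```

```bash
python3 -m pendant '{"linear":[[0,0,0],[0,0,0],[0,0,0],[0,0,0]],"rotation":[[0,0,0.1213],[0,0,0.1213],[0,0,0.1213],[0,0,0.1213]]}' 0 10
python3 -m pendant '{"linear":[[2,-3.3,0],[2,-3.3,0],[2,-3.3,0],[2,-3.3,0],[2,-3.3,0],[2,-3.3,0],[2,-3.3,0],[2,-3.3,0],[2,-3.3,0],[2,-3.3,0]],"rotation":[[0,0,0],[0,0,0],[0,0,0],[0,0,0],[0,0,0],[0,0,0],[0,0,0],[0,0,0],[0,0,0],[0,0,0]]}'
python3 -m pendant '{"linear":[[-0.6,-3.3,0],[-0.6,-3.3,0],[-0.6,-3.3,0],[-0.6,-3.3,0],[-0.6,-3.3,0],[-0.6,-3.3,0],[-0.6,-3.3,0],[-0.6,-3.3,0],[-0.6,-3.3,0],[-0.6,-3.3,0]],"rotation":[[0,0,0],[0,0,0],[0,0,0],[0,0,0],[0,0,0],[0,0,0],[0,0,0],[0,0,0],[0,0,0],[0,0,0]]}'
```

```text
clock: 0.43
position: [0.1778, -0.6507, 0.2489]
tcp_rot: [-179.9, 0.0, -12.9]
wrist_force: [-0.3, 0.4, -0.3]
grip_width: 0.0633
gripper_force: 0.0
clock: 1.27
position: [0.4454, -0.3705, 0.2493]
tcp_rot: [-180.0, 0.0, -12.5]
wrist_force: [0.0, 0.0, 0.5]
grip_width: 0.0005
gripper_force: 0.0
clock: 2.1
position: [0.457, -0.0355, 0.2494]
tcp_rot: [180.0, 0.0, -12.5]
wrist_force: [0.2, -0.3, 0.7]
grip_width: 0.0003
gripper_force: 0.0
```

```bash
python3 -m pendant '{"linear":[[-0.6,-3.3,0],[-0.6,-3.3,0],[-0.6,-3,1],[-0.6,-3,1],[-0.6,-3,1],[-0.7,-2.1,1],[0,0,0],[0,0,0]],"rotation":[[0,0,0],[0,0,0],[0,0,0],[0,0,0],[0,0,0],[0,0,0],[0,0,0],[0,0,0]]}'
python3 - <<'E'
from h import *
c=snap('wrist','w1'); print(c['K'].round(1).tolist(),c['pose'].round(3).tolist())
E
```

```text
clock: 2.77
position: [0.4589, 0.1442, 0.2086]
tcp_rot: [179.9, 0.1, -12.3]
wrist_force: [-0.1, -0.3, -1.3]
grip_width: 0.0003
gripper_force: 0.0
[[309.7, 0.0, 317.3], [0.0, 309.7, 200.9], [0.0, 0.0, 1.0]] [[-0.214, -0.925, -0.314, 0.54], [-0.977, 0.203, 0.067, 0.127], [0.001, 0.322, -0.947, 0.343], [0.0, 0.0, 0.0, 1.0]]
```

View pics/w1.png

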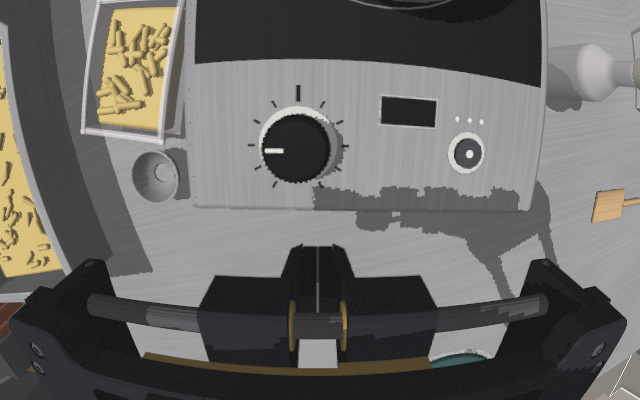

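The wrist view shows the dial top centred at (296,148) with its pointer end at (264,151) and the long tick at (298,93). The key dot is at (469,154) and the closed fingertips are at (317,247). The pointer is 90° anticlockwise of the tick.

```bash
cat >> h.py <<'E'
def wpt(c,uv,z):
    K,P=c['K'],c['pose']; d=np.array(uv,float)-K[:2,2]; r=np.hypot(*d); th=r/K[0,0]
    v=P[:3,:3]@np.array([*(d/r*np.sin(th)),np.cos(th)]); o=P[:3,3]; return o+v*(z-o[2])/v[2]
def dial(f):
    "relative angle pointer->tick (deg, + = still clockwise to go), from a wrist picture"
    c=snap('wrist',f); return c
E
python3 - <<'E'
from h import *
c=np.load('pics/w1.npz')
g=cv2.cvtColor(cv2.imread('pics/w1.png'),cv2.COLOR_BGR2GRAY)
n,l,st,ce=cv2.connectedComponentsWithStats((g<70).astype(np.uint8))
i=l[135,300]; print(st[i],ce[i])
cn=max(cv2.findContours((l==i).astype(np.uint8),cv2.RETR_EXTERNAL,cv2.CHAIN_APPROX_NONE)[0],key=len)
p=np.array([wpt(c,q,.128)[:2] for q in cn[:,0]]); (x,y),r=cv2.minEnclosingCircle((p*1000).astype(np.float32)); print(x,y,r)
D=wpt(c,(296,148),.128)
for n,u,z in (('dial',(296,148),.128),('ptr',(264,151),.128),('tick',(298,93),.1),('key',(469,154),.107),('tipfront',(317,247),.198)): print(n,wpt(c,u,z).round(4))
p=wpt(c,(264,151),.128)-D; t=wpt(c,(298,93),.1)-D; print(np.degrees([np.arctan2(p[1],p[0]),np.arctan2(t[1],t[0])]),np.hypot(*p[:2]),np.hypot(*t[:2]))
E
```

```text
[ 262  114   69   69 3519] [296.83518045 148.07246377]
509.539794921875 148.9973602294922 24.86300277709961
dial [0.5098 0.1484 0.128 ]
ptr [0.5129 0.1711 0.128 ]
tick [0.5481 0.1399 0.1   ]
key [0.4747 0.0106 0.107 ]
tipfront [0.4666 0.1428 0.198 ]
[ 82.27380403 -12.4856588 ] 0.022899984666151337 0.03916162838519646
```

```bash
python3 -m pendant '{"linear":[[0,-0.85,2.5],[0,0,3],[0,0,2.5],[0,0,0.7],[0.6,0,0],[0.6,0,0],[0,0,0],[0,0,0]],"rotation":[[0,0,0],[0,0,0],[0,0,0],[0,0,0],[0,0,0],[0,0,0],[0,0,0],[0,0,0]]}'
python3 -m pendant '{"linear":[[0.1,0,0],[0,0,0]],"rotation":[[0,0,0],[0,0,0]]}'
python3 -m pendant '{"linear":[[0.1,0,0],[0,0,0]],"rotation":[[0,0,0],[0,0,0]]}'
python3 -m pendant '{"linear":[[0.1,0,0],[0,0,0]],"rotation":[[0,0,0],[0,0,0]]}'
```

```text
clock: 3.48
position: [0.4728, 0.1487, 0.1233]
tcp_rot: [179.9, 0.2, -12.6]
wrist_force: [-3.4, 0.1, -3.7]
grip_width: 0.0007
gripper_force: 2.3
clock: 3.65
position: [0.4729, 0.1487, 0.1233]
tcp_rot: [179.9, 0.3, -12.6]
wrist_force: [-7.2, 0.0, -0.7]
grip_width: 0.0003
gripper_force: 3.8
clock: 3.82
position: [0.473, 0.1487, 0.1232]
tcp_rot: [179.9, 0.4, -12.6]
wrist_force: [-9.9, 1.1, -0.1]
grip_width: 0.0007
gripper_force: 5.2
clock: 3.98
position: [0.4731, 0.1487, 0.1232]
tcp_rot: [179.9, 0.5, -12.6]
wrist_force: [-13.8, 2.1, 4.4]
grip_width: 0.0002
gripper_force: 6.7
```

```bash
python3 -m pendant '{"linear":[[0,-0.25,0],[0,-0.25,0],[0,-0.25,0],[0,-0.25,0],[0,-0.25,0],[0,-0.2,0],[0,0,0],[0,0,0]],"rotation":[[0,0,0],[0,0,0],[0,0,0],[0,0,0],[0,0,0],[0,0,0],[0,0,0],[0,0,0]]}'
cat >> h.py <<'E'
def dial(f):
    "degrees the pointer still lies anticlockwise of the tick"
    c=snap('wrist',f); D=np.array([.5095,.1487]); g=c['color'].min(2); yy,xx=np.mgrid[0:260,0:640]
    pts=[wpt(c,(x,y),.128)[:2] for y,x in np.argwhere(g[:260]>150)]
    p=np.array(pts)-D; p=p[np.hypot(*p.T)<.0215]; p=p[np.hypot(*p.T)>.005]; m=p.mean(0)
    return len(p),np.degrees(np.arctan2(m[1],m[0]))+12.7,np.hypot(*m)
E
python3 -c "
from h import *
print(dial('w2'))"
```

```text
clock: 4.65
position: [0.4764, 0.1625, 0.1233]
tcp_rot: [179.9, 0.4, -12.6]
wrist_force: [-12.6, 1.2, 3.3]
grip_width: 0.0001
gripper_force: 6.3
(207, np.float64(61.273149392991044), np.float64(0.014824248787721291))
```

```bash
python3 -m pendant '{"linear":[[-1,0,0],[0,0,0],[0,1.45,0],[0,0,0]],"rotation":[[0,0,0],[0,0,0],[0,0,0],[0,0,0]]}'
python3 -c "
from h import *
print(dial('w3'))"
python3 -m pendant '{"linear":[[0.5,0,0],[0.3,0,0],[0.2,0,0],[0,0,0],[0,-0.25,0],[0,-0.25,0],[0,-0.25,0],[0,-0.25,0],[0,-0.35,0],[0,0,0]],"rotation":[[0,0,0],[0,0,0],[0,0,0],[0,0,0],[0,0,0],[0,0,0],[0,0,0],[0,0,0],[0,0,0],[0,0,0]]}'
python3 -c "
from h import *
print(dial('w4'))"
```

```text
clock: 5.03
position: [0.4682, 0.15, 0.1245]
tcp_rot: [-180.0, -0.2, -12.5]
wrist_force: [0.4, -0.0, -0.4]
grip_width: 0.0006
gripper_force: 0.0
(201, np.float64(65.41973629492068), np.float64(0.014889463686233192))
clock: 5.92
position: [0.4764, 0.1627, 0.123]
tcp_rot: [179.9, 0.5, -12.5]
wrist_force: [-13.7, 0.7, 11.1]
grip_width: 0.0006
gripper_force: 6.7
(213, np.float64(32.766209133270536), np.float64(0.014019907447758816))
```

```bash
python3 -m pendant '{"linear":[[-1,0,0],[0,0,0],[0,1.4,0],[0,0,0]],"rotation":[[0,0,0],[0,0,0],[0,0,0],[0,0,0]]}'
python3 -c "
from h import *
print(dial('w5'))"
python3 -m pendant '{"linear":[[0.5,0,0],[0.3,0,0],[0.2,0,0],[0,0,0],[0,-0.25,0],[0,-0.25,0],[0,-0.25,0],[0,-0.25,0],[0,-0.3,0],[0,0,0]],"rotation":[[0,0,0],[0,0,0],[0,0,0],[0,0,0],[0,0,0],[0,0,0],[0,0,0],[0,0,0],[0,0,0],[0,0,0]]}'
python3 -m pendant '{"linear":[[-1,0,0],[-1,0,0],[0,0,0],[0,0,0]],"rotation":[[0,0,0],[0,0,0],[0,0,0],[0,0,0]]}'
python3 -c "
from h import *
print(dial('w6'))
im=cv2.imread('pics/w6.png')[0:300,120:520]; cv2.imwrite('pics/w6c.png',cv2.resize(im,(800,600)))"
```

```text
clock: 6.3
position: [0.4668, 0.1497, 0.1228]
tcp_rot: [180.0, -0.0, -12.5]
wrist_force: [0.7, -0.3, -0.2]
grip_width: 0.0002
gripper_force: 0.0
(216, np.float64(34.370039275282366), np.float64(0.014155699608177552))
clock: 7.18
position: [0.4762, 0.1616, 0.1224]
tcp_rot: [179.9, 0.4, -12.5]
wrist_force: [-11.3, 0.2, 8.6]
grip_width: 0.0004
gripper_force: 5.7
clock: 7.52
position: [0.4595, 0.1655, 0.1227]
tcp_rot: [-180.0, -0.0, -12.5]
wrist_force: [1.0, 0.0, 0.8]
grip_width: 0.0004
gripper_force: 0.0
(239, np.float64(1.330856400045258), np.float64(0.01384431138301148))
```

View pics/w6c.png

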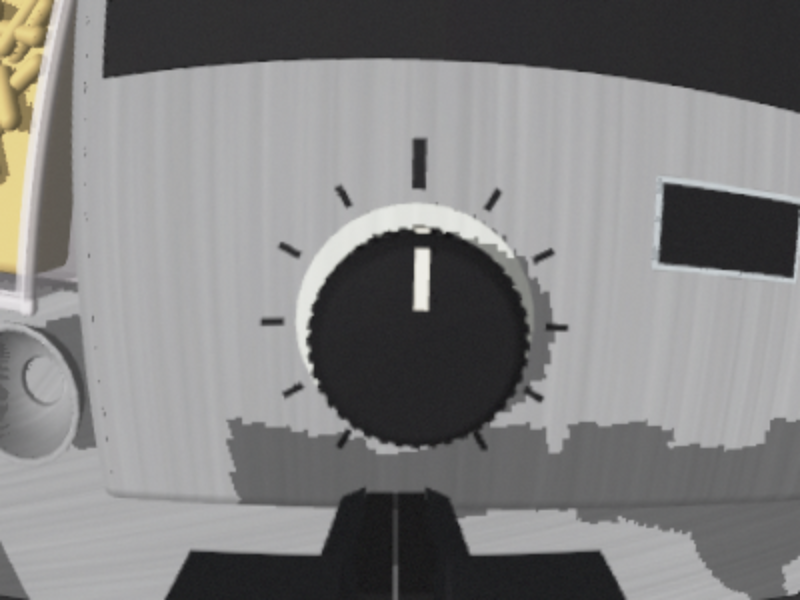

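The enlarged wrist view shows the white pointer at (421,280), in line with the long tick at (419,163), and the dial has clicked in. Next is the key.

```bash
python3 -m pendant '{"linear":[[0,0,-3],[0,0,-3],[1,3,0],[1,3,0],[1,3,0],[1,3,0],[0.97,2.84,0],[0,0,2],[0,0,1],[0,0,0]],"rotation":[[0,0,0],[0,0,0],[0,0,0],[0,0,0],[0,0,0],[0,0,0],[0,0,0],[0,0,0],[0,0,0],[0,0,0]]}'
python3 -c "
from h import *
snap('wrist','w7'); im=cv2.imread('pics/w7.png')[50:300,160:480]; cv2.imwrite('pics/w7c.png',cv2.resize(im,(768,600)))"
```

```text
clock: 8.4
position: [0.4741, 0.0093, 0.1501]
tcp_rot: [180.0, 0.3, -12.6]
wrist_force: [0.5, -0.1, -0.0]
grip_width: 0.0006
gripper_force: 0.0
```

View pics/w7c.png

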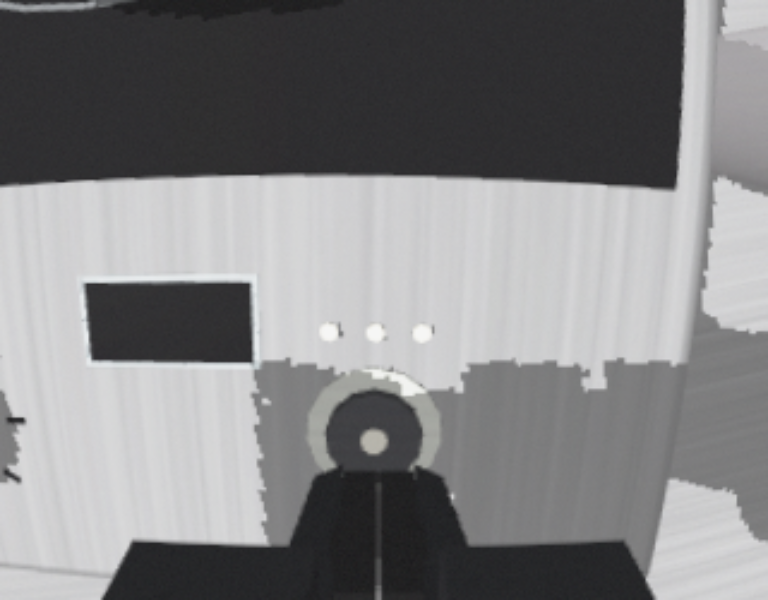

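The key's dot is at crop pixel (373,441), just ahead of the tips at (378,470). I'll locate it precisely.

```bash
python3 -c "
from h import *
c=np.load('pics/w7.npz'); k=wpt(c,(315.2,233.6),.107); o=get_obs()['position']; d=k-o; print(k,o); y=np.radians(-12.6)
print('tool x',d[0]*np.cos(y)+d[1]*np.sin(y),'tool y',d[0]*np.sin(y)-d[1]*np.cos(y))"
```

```text
[0.47491057 0.01058611 0.107     ] [0.47462081 0.00977327 0.15117484]
tool x 0.00010546578472694717 tool y -0.00085647200382992
```

```bash
python3 -m pendant '{"linear":[[0,-0.05,1.5],[0,0,1.2],[0,0,0.3],[0,0,0.2],[0,0,0.2],[0,0,0],[0,0,0]],"rotation":[[0,0,0],[0,0,0],[0,0,0],[0,0,0],[0,0,0],[0,0,0],[0,0,0]]}'
python3 -m pendant '{"linear":[[0,0,0.2],[0,0,0.2],[0,0,0],[0,0,0]],"rotation":[[0,0,0],[0,0,0],[0,0,0],[0,0,0]]}'
```

```text
clock: 9.03
position: [0.4765, 0.0104, 0.1194]
tcp_rot: [-180.0, -0.1, -12.5]
wrist_force: [0.2, -0.5, 0.3]
grip_width: 0.0003
gripper_force: 0.0
clock: 9.37
position: [0.4768, 0.0102, 0.1153]
tcp_rot: [-180.0, -0.1, -12.5]
wrist_force: [1.4, 0.6, 3.1]
grip_width: 0.0004
gripper_force: 1.4
```

```bash
python3 -m pendant '{"linear":[[0,0,0.2],[0,0,0.1],[0,0,0],[0,0,0]],"rotation":[[0,0,0],[0,0,0],[0,0,0],[0,0,0]]}'
python3 -m pendant '{"linear":[[0,0,0.15],[0,0,0.05],[0,0,0],[0,0,0]],"rotation":[[0,0,0],[0,0,0],[0,0,0],[0,0,0]]}'
```

```text
clock: 9.7
position: [0.4769, 0.0102, 0.1133]
tcp_rot: [-180.0, -0.1, -12.5]
wrist_force: [-2.7, 1.1, 10.5]
grip_width: 0.0005
gripper_force: 5.7
clock: 10.03
position: [0.4769, 0.0102, 0.1131]
tcp_rot: [-180.0, -0.1, -12.5]
wrist_force: [-8.2, 1.7, 23.6]
grip_width: 0.0003
gripper_force: 12.0
```

The key has bottomed: force climbs to 24 N with no further travel. I'll lift straight up and check.

```bash
python3 -m pendant '{"linear":[[0,0,-1],[0,0,-2],[0,0,-3],[0,0,-3],[-1,0,-3],[-3,0,0],[-3,0,0],[0,0,0],[0,0,0],[0,0,0]],"rotation":[[0,0,0],[0,0,0],[0,0,0],[0,0,0],[0,0,0],[0,0,0],[0,0,0],[0,0,0],[0,0,0],[0,0,0]]}'
python3 -c "
from h import *
snap('wrist','w8'); print(dial('w9'))"
```

```text
clock: 10.87
position: [0.4077, 0.0251, 0.2294]
tcp_rot: [180.0, -0.0, -12.5]
wrist_force: [0.7, -0.0, -0.0]
grip_width: 0.0004
gripper_force: 0.0
(43, np.float64(3.0671510765117276), np.float64(0.013417982981385527))
```

View pics/w8.png

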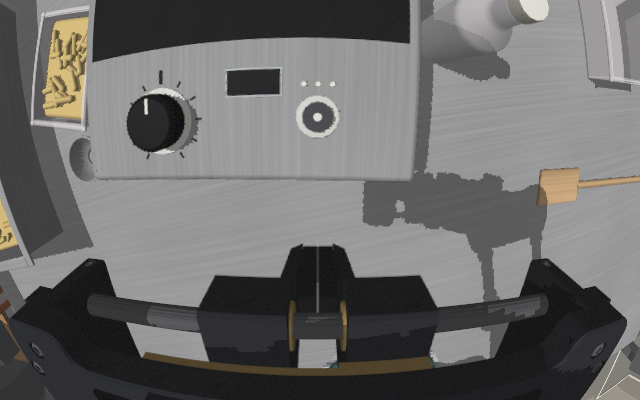

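The dial pointer at (146,106) is still at the long tick (160,77), allowing for parallax. The key is up at (318,117), and the gripper is clear of everything. I'm handing in.

```bash
python3 -c "
from rig import finish_job
print(finish_job())"
```

```text
the job is handed in; nothing more can be done
None
```

I turned the dial three clicks clockwise to the long tick with the closed fingertips against its side, then pressed the power key fully down and let it come back up; the arm touched nothing else, and I handed the job in at about 11 s.

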